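# Restock the garnish chiller from behind the ice bucket

## Task

Restock the garnish chiller: move the ice bucket out of the way onto the rubber bar mat, take the lidded garnish box that is hidden behind it, and slide that box through the sprung flap of the chiller's empty bay, handle outwards, until it is fully home against the stop. Carry the bucket and the box upright, set the bucket down standing wholly on the mat, and leave everything else standing where it is.

Things in the scene. Friction and masses are not known exactly. Their poses are not given: they have to be found in the camera images.
- ice_bucket: Steel ice bucket, empty, loose, 0.4 to 0.8 kg: 100 mm across at the base, 152 mm at the rim, 150 mm tall, with a rigid arch handle over it, fixed to the rim at its own +y and -y. Origin: centre of its underside. It stands just in front of the garnish box (on the robot's side) and its flared rim leans over the box, so no hand gets down to the box before the bucket is moved.
- bucket_handle (a point): Middle of the arch handle's straight top bar, 212 mm above the bucket's underside. The bar is round, 10 mm thick, and runs straight for 90 mm along the bucket's own y axis; below it are 55 mm of free space down to the rim.
- bar_mat: Black ribbed rubber bar mat, 180 x 180 mm, 4 mm thick, flat and fixed on the counter. Origin: centre of its underside.
- garnish_box: Closed rigid garnish box, steel, black lid (fast), loose, 0.3 to 0.56 kg. Body 130 mm long (own x), 58 wide (y), 42 tall. Origin: centre of the body's underside. +x is the nose, which enters the bay first; a knob on the lid's middle, a handle at the -x end. It starts on the counter crosswise behind the bucket, nose to the left, a tall bottle and a shaker 10 to 30 mm off its ends.
- box_knob (a point): Middle of the lid knob: a block 30 mm along the box's x, 18 mm along its y and 16 mm tall, from 42 to 58 mm above the underside. This point is 50 mm above the underside.
- box_handle (a point): Middle of the end handle: a flat lug standing out 34 mm from the -x end of the box (from x = -65 to -99 mm), 12 mm thick along the box's y, from 12 to 38 mm above the underside. This point is at x = -82 mm, 25 mm above the underside.
- box_nose (a point): Middle of the lower edge of the nose end of the box: x = +65 mm from its origin, at the height of the underside.
- chiller: Steel countertop garnish chiller, fixed, 300 mm wide (own y). Origin: centre of its underside, +x away from its front. Front face at x = -120 mm, open loading ledge before it to x = -200, its top 20 mm high, level with the bay floors. Top deck 96 mm high; from x = +20 a housing 170 mm high. The bay at y = +95 is empty, shut by its flap; the one at y = +10 holds a box already.
- bay_mouth (a point): Middle of the empty bay's mouth, in the plane of the front face, on the bay floor (20 mm above the counter). x points straight into the bay, z up. Opening and bay are 70 mm wide, 66 mm high; the rear stop is 115 mm inside the face, so a box that is home still stands out 15 mm plus its 34 mm handle.
- flap (a joint): Angle of the empty bay's flap, rad: 0 hanging shut, up to 1.6 swung inwards. A plate 64 mm wide and 64 mm long hinged along the top of the mouth; it swings only inwards and closes itself by gravity and a light spring. The box's nose pushes it open (sliding the box in takes 4 to 10 N in all); it rides over lid and knob and stays open on a box that is home.
- gin_bottle: Tall green glass bottle, 68 mm across, 250 mm tall, loose, beside one end of the garnish box. To be left alone. Origin: centre of its underside.
- shaker: Steel cocktail shaker, 80 mm across, 205 mm tall, loose, beside the other end of the garnish box. To be left alone. Origin: centre of its underside.
- tumbler_a: Glass tumbler, 72 mm across, 90 mm tall, loose, near the robot, left of the middle. To be left alone. Origin: centre of its underside.
- tumbler_b: Glass tumbler, 72 mm across, 90 mm tall, loose, at the right end of the chiller. To be left alone. Origin: centre of its underside.
- jigger: Small steel double-cone measure, 46 mm across, 85 mm tall, loose, between the bar mat and the chiller's right end. To be left alone. Origin: centre of its underside.
Mind the look-alikes: they are no part of the job. Leave any pink look-alike of the garnish_box alone.

How it is judged:
By the outcome, as a careful person would: the job done as asked, in the order asked, and still so for the second after the job is handed in, with the robot touching nothing.
It also fails if it takes over 72 s, if anything falls off the work surface, if the arm or the gripper's body presses on something with over 40 N, if the wrist force passes 120 N, or if a joint passes its speed limit or range.

## Robot

A 6-joint arm with a two-finger parallel gripper is mounted at the origin on the work surface. World frame = base frame: x ahead of the robot, y to its left, z up, the work surface at z = 0. Lengths are in mm, angles in rad, forces in N, time in s.
With the tool pointing down it reaches from about 350 to 775 mm from the base axis. Payload 7.3 kg.
Tool frame: the origin (TCP) lies on the centre line of the jaws, within the pads' length; the fingertips stand 17 mm ahead of it and the grasp point (between the pads) lies 2 mm behind it; z points along the fingers, y is the line along which they close (so a half turn about z gives the same grasp; the last joint's range is limited). The gripper opens to 92 mm and grips with 3 to 60 N. Pads are 19 mm wide; open, the fingers measure 130 mm over their backs; the gripper's body (75 mm by 190 mm) begins 47 mm behind the grasp point.
Start: joints at [1.146, 0.342, 1.524, -0, 1.275, -0.146], TCP at [144.465, 504.751, 243.741] pointing down, gripper open.
Joint ranges: [-2.53, 2.53], [-0.77, 2.02], [0.04, 2.7], [-1, 4.14], [0.28, 2.66], [-3.11, 3.11]. Speed limits (rad/s): [2.57, 2.57, 3.14, 3.14, 3.14, 3.14].

## Interface

Orientations are given as [roll, pitch, yaw] about the fixed x, y, z axes, in that order (R = Rz(yaw) Ry(pitch) Rx(roll)).
In Python, from plant import bot gives the robot as it stands. The module is installed in compiled form; this text tells all that it offers.
- The arm moves only by the shell command python3 -m pendant 'ROWS'. ROWS is JSON, a list of rows, each a list of 3 entries, a list of its own where there are three numbers: the shift along the world's x, y, z as a fraction of full scale, then the turn, a rotation vector about the world's x, y, z as a fraction of full scale, then the opening, from -1 (shut) to 1 (fully open), so that 0 is half open. In form: [[[tx, ty, tz], [rx, ry, rz], claw], ...]. A call has exactly 10 rows; each row shifts and turns the commanded pose from where the row before left it; what a row does not reach is not made up. Full scale, the value 1, is 30 mm for a shift and 0.12 rad for a turn. A row lasts 1/12 s, in which the tool goes at most 41.7 mm and 7.16 degrees, less where a joint would pass 70% of its speed; a pose out of reach is approached as far as the arm can. A call with a number of a shift or a turn outside -1 to 1 is refused whole. A call with a gripper value outside its range is refused whole. The fingers move at their own pace and stop on an object; the grip force is fixed at half the most. Time passes only in rows, so rows that do not move let the fingers close, or fill a call up. It gives the time, the measured TCP pose, the force, the opening and the grip force at its end, in the units of the state.
- bot.get_obs(): the state, without advancing time (a new reading comes with each control period).
- bot.capture(name): name is "scene" or "top" or "wrist"; returns the picture (420x560x3 uint8, blue, green, red); there is no depth.
- bot.camera_params(name): a dict with "fovy" (degrees; the focal length in pixels is half the picture's height over the tangent of half this angle, whatever the lens; pixels are square), "cx", "cy" (the principal point, pixels), "camera_from_world" (4x4, takes a point from world to camera coordinates). Camera axes: x right, y down, z forward; pixel columns grow to the right and rows downward; lengths in mm; the calibration is good to about 2 mm. A picture is of the moment at which its call begins: read the wrist's pose just before it. camera_params takes no time and is no camera call; for the wrist camera it gives the pose at the moment of the call.
- bot.close_job(): hands the job in; it is judged then, once.
The state is a dict: "time": time; "joint_positions": joint angles; "dq": joint speeds; "tau": joint torques, N m; "tool_pos": TCP position; "tcp_rot": TCP orientation; "contact_force": force on the tool from outside, world axes, zero at the start; "moment": the same for the moment, N m; "grip_width": finger opening in mm; "finger_force": force on a finger pad.
Only numpy, scipy, OpenCV 4.12 (cv2) and the standard library are available. Lean on these libraries where they do the work, as an engineer would, in place of code of your own. Each camera call takes 0.05 s, during which the arm holds its last target. There are 200 camera calls.

## Working session

There is one attempt and no reset: what is moved stays moved. The work goes in short steps, Python scripts to look and compute and a shell command to move; the robot and the scene stay as the last step left them, time stands still between calls to the robot, and variables do not carry over. Pictures are saved under pics/ and viewed, at most 10 in all, crops included, and the job is handed in when it is done.

```bash
mkdir -p pics; python3 - <<'E'
from plant import bot
import cv2,json
for n in("scene","top"):
    cv2.imwrite(f"pics/{n}0.png",bot.capture(n)); p=bot.camera_params(n); print(n,p["fovy"],p["cx"],p["cy"],p["camera_from_world"])
o=bot.get_obs();print(o)
E
```

```text
scene 42.87530298151394 279.30427852426897 201.31186774416852 [[ 9.63269234e-01  2.68091559e-01  1.54693100e-02 -5.19406213e+02]
 [ 1.88141985e-01 -6.32658420e-01 -7.51229603e-01 -1.77142098e+01]
 [-1.91611526e-01  7.26546791e-01 -6.59859670e-01  1.63049082e+03]
 [ 0.00000000e+00  0.00000000e+00  0.00000000e+00  1.00000000e+00]]
top 48.39624133847775 275.9679868972873 214.52758744559543 [[-9.46846832e-03 -9.99830571e-01  1.57853494e-02 -4.78757404e+01]
 [-9.90047349e-01  7.15677302e-03 -1.40552575e-01  5.72849382e+02]
 [ 1.40415790e-01 -1.69590609e-02 -9.89947370e-01  1.32201246e+03]
 [ 0.00000000e+00  0.00000000e+00  0.00000000e+00  1.00000000e+00]]
{'time': 0.1, 'joint_positions': array([ 1.14599515e+00,  3.42644562e-01,  1.52491590e+00,  1.60349629e-05,
        1.27541861e+00, -1.45986456e-01]), 'dq': array([ 1.78447386e-03, -1.38598492e-03, -3.40101646e-03, -1.25018899e-04,
       -2.71972634e-04,  7.71482485e-05]), 'tau': array([ 2.18625049e-03, -4.31997335e+01, -2.44697535e+01,  7.19484687e-02,
        5.25684643e-02, -1.06722459e-04]), 'tool_pos': array([144.31308011, 504.4194624 , 243.12080761]), 'tcp_rot': array([-3.14022321e+00, -2.16851941e-04,  2.86277311e+00]), 'contact_force': array([-0.42609515,  0.58609186, -0.54801716]), 'moment': array([ 0.02988867, -0.0518062 , -0.00658434]), 'finger_force': 0.0, 'grip_width': 91.51534183429393}
```

View pics/scene0.png

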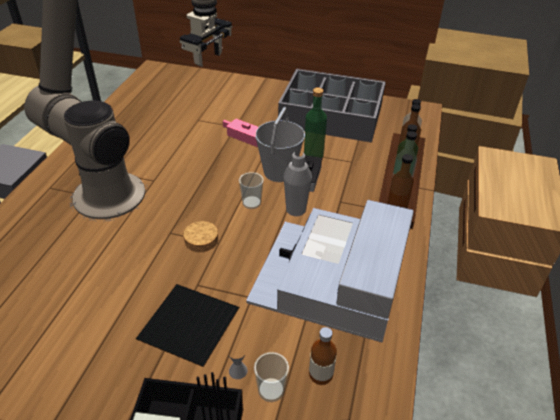

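View pics/top0.png

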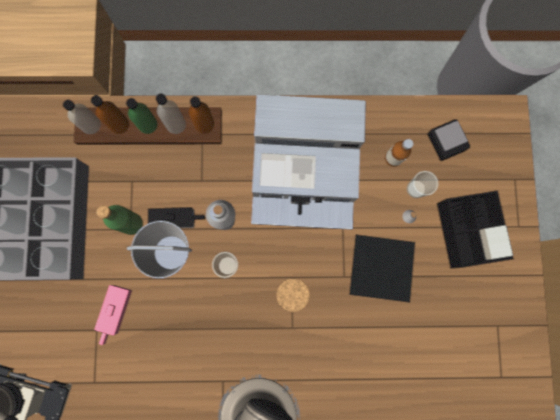

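The top view shows the bucket at (160,249) with its bar along image x, and a black-lidded box at (171,217) between the bottle (120,218) and the shaker (220,213). There are two garnish-box candidates. The pink one at (112,310) is the look-alike. The black-lidded one at (171,217), behind the bucket, fits the description. The mat is at (382,268) and the chiller at (305,165). I'll confirm with an enlarged crop.

```bash
cat > h.py <<'E'
import numpy as np
from plant import bot
def P(n): 
    p=bot.camera_params(n); return p,210/np.tan(np.radians(p["fovy"]/2)),np.array(p["camera_from_world"])
def world(n,u,v,z,cam=None):
    p,f,T=cam or P(n); R=T[:3,:3];c=-R.T@T[:3,3]
    d=R.T@np.array([(u-p["cx"])/f,(v-p["cy"])/f,1]); return c+d*(z-c[2])/d[2]
def pix(n,X,cam=None):
    p,f,T=cam or P(n); q=T[:3,:3]@np.array(X)+T[:3,3]; return np.array([p["cx"]+f*q[0]/q[2],p["cy"]+f*q[1]/q[2]])
E
python3 - <<'E'
import cv2
a=cv2.imread("pics/top0.png");b=a[185:285,90:250];c=a[90:240,240:400]
out=cv2.resize(b,None,fx=5,fy=5,interpolation=cv2.INTER_CUBIC);cv2.imwrite("pics/c1.png",out)
cv2.imwrite("pics/c2.png",cv2.resize(a[90:310,240:425],None,fx=2.7,fy=2.7,interpolation=cv2.INTER_CUBIC))
E
```

```text
(no output)
```

View pics/c1.png

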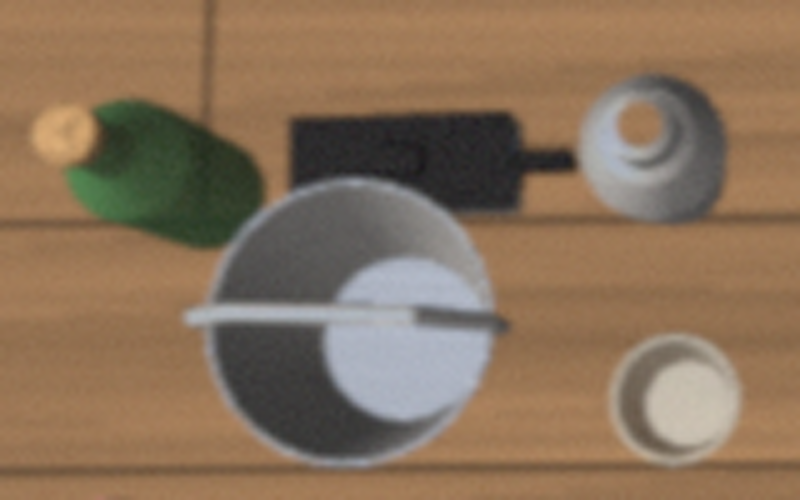

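View pics/c2.png

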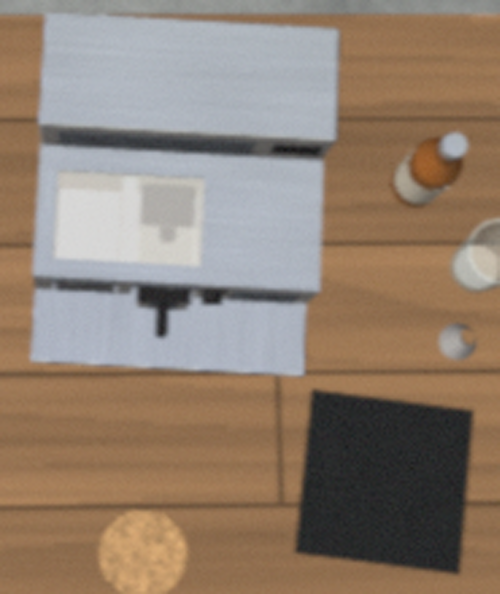

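The crop confirms the target: black lid, knob at about (171,217), nose on the left, handle lug at (199,217) next to the shaker. The second crop gives the chiller edges, with the empty bay at the left, and the mat corners. Next I'll compute poses.

```bash
cat > m.py <<'E'
from h import *
from scipy.optimize import least_squares
cam=P("top")
def fit(pts,uv,g):
    def r(q):
        c,s=np.cos(q[2]),np.sin(q[2])
        return np.concatenate([pix("top",[q[0]+c*x-s*y,q[1]+s*x+c*y,z],cam)-w for (x,y,z),w in zip(pts,uv)])
    o=least_squares(r,g); return o.x,np.abs(o.fun).max()
C=lambda L,k,o:[np.array(a)/k+o for a in L]
np.set_printoptions(precision=3,suppress=True)
print("mat",fit([(90,90,4),(90,-90,4),(-90,-90,4),(-90,90,4)],C([(313,390),(471,411),(460,573),(297,552)],2.7,(240,90)),[400,-200,0]))
print("chil",fit([(-200,150,20),(-200,-150,20),(20,150,170),(20,-150,170),(-120,150,96),(-120,-150,96)],C([(32,360),(304,375),(42,125),(333,145),(35,280),(321,294)],2.7,(240,90)),[600,-50,0]))
k,o=5,(90,185)
print("box",fit([(65,29,42),(65,-29,42),(-65,-29,42),(-65,29,42),(0,0,58),(-99,0,38)][1:],C([(290,188),(290,118),(520,113),(520,210),(405,156),(575,160)],k,o)[1:],[500,200,1.57]))
W=lambda u,v,z:world("top",*(C([(u,v)],k,o)[0]),z,cam)
print("rim",W(350,322,150),"base",W(408,340,3),"bar ends",W(190,318,205),W(505,325,205))
print("tumA",W(675,398,90),"shaker", W(640,127,205),"bottle",W(65,135,250))
E
python3 m.py
```

```text
mat (array([ 415.459, -367.624,   -0.132]), np.float64(0.8977083877603604))
chil (array([ 737.396, -142.899,   -0.062]), np.float64(1.9493520421996777))
box (array([565.274, 251.234,   1.591]), np.float64(0.899315549253231))
rim [466.11  256.505 150.   ] base [465.277 256.022   3.   ] bar ends [465.032 324.286 205.   ] [460.165 165.742 205.   ]
tumA [426.73   90.358  90.   ] shaker [560.888  98.445 205.   ] bottle [552.086 374.965 250.   ]
```

```bash
python3 -m pendant '[[[0.4,-0.3,0.2],[0,0,-0.4],1],[[0.6,-0.44,0.2],[0,0,-0.56],1],[[0.6,-0.44,0.2],[0,0,-0.56],1],[[0.6,-0.44,0.2],[0,0,-0.56],1],[[0.6,-0.44,0.2],[0,0,-0.56],1],[[0.6,-0.44,0.2],[0,0,-0.56],1],[[0.6,-0.44,0.2],[0,0,-0.56],1],[[0.6,-0.44,0.2],[0,0,-0.56],1],[[0.6,-0.44,0.2],[0,0,-0.56],1],[[0.6,-0.44,0.2],[0,0,-0.56],1]]'
python3 -m pendant '[[[0.6,-0.44,0],[0,0,-0.58],1],[[0.6,-0.44,0],[0,0,-0.6],1],[[0.6,-0.44,0],[0,0,-0.6],1],[[0.6,-0.44,0],[0,0,-0.6],1],[[0.6,-0.44,0],[0,0,-0.6],1],[[0.6,-0.44,0],[0,0,-0.6],1],[[0.6,-0.44,0],[0,0,-0.6],1],[[0.5,-0.5,0],[0,0,-0.6],1],[[0,0,0],[0,0,-0.56],1],[[0,0,0],[0,0,0],1]]'
python3 - <<'E'
from h import *; import cv2
print(P("wrist")); cv2.imwrite("pics/w1.png",bot.capture("wrist")); print(bot.get_obs())
E
```

```text
time: 0.93
tool_pos: [319.1, 376.1, 303.7]
tcp_rot: [-3.141, 0.0, 2.207]
contact_force: [0.7, 0.8, -0.3]
grip_width: 91.6
finger_force: 0.0
time: 1.77
tool_pos: [460.0, 268.6, 303.0]
tcp_rot: [-3.14, 0.001, 1.565]
contact_force: [-1.4, 0.7, -0.1]
grip_width: 91.9
finger_force: 0.0
({'fovy': 59.535295251165905, 'cx': 279.47819906800584, 'cy': 213.8929465184467, 'camera_from_world': array([[ 9.99976861e-01, -6.78396269e-03, -5.06169911e-04,
        -4.58264584e+02],
       [-6.39631063e-03, -9.62951309e-01,  2.69599450e-01,
         2.10489658e+02],
       [-2.31636959e-03, -2.69589974e-01, -9.62972419e-01,
         5.20043293e+02],
       [ 0.00000000e+00,  0.00000000e+00,  0.00000000e+00,
         1.00000000e+00]])}, np.float64(367.16124854071813), array([[ 9.99976861e-01, -6.78396269e-03, -5.06169911e-04,
        -4.58264584e+02],
       [-6.39631063e-03, -9.62951309e-01,  2.69599450e-01,
         2.10489658e+02],
       [-2.31636959e-03, -2.69589974e-01, -9.62972419e-01,
         5.20043293e+02],
       [ 0.00000000e+00,  0.00000000e+00,  0.00000000e+00,
         1.00000000e+00]]))
{'time': 1.8167, 'joint_positions': array([3.85859882e-01, 3.17610839e-01, 1.39440558e+00, 1.39006289e-04,
       1.43067030e+00, 3.87199769e-01]), 'dq': array([ 0.02244556, -0.00966718,  0.00182139,  0.00172638,  0.00197052,
       -0.03653823]), 'tau': array([-7.73576237e-01, -4.29444480e+01, -2.60184968e+01,  1.56364334e-02,
       -3.11713095e-02,  4.69291527e-01]), 'tool_pos': array([459.51276331, 269.17267751, 303.2349802 ]), 'tcp_rot': array([-3.14052761e+00,  2.85682521e-04,  1.56943710e+00]), 'contact_force': array([-0.41226142,  0.05805062,  0.62222862]), 'moment': array([-0.10971667,  0.07693501,  0.00285899]), 'finger_force': 0.0, 'grip_width': 91.49127308306564}
```

View pics/w1.png

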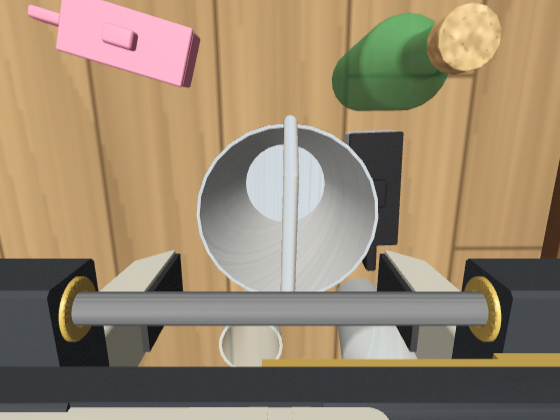

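The wrist view shows the bucket rim centre at about (288,210), and the bar from (290,128) to (288,285), nearly parallel to y.

```bash
python3 - <<'E'
from h import *
c=P("wrist")
print(world("wrist",290.5,128,210,c),world("wrist",289,280,210,c),"rim",world("wrist",288,210,150,c),"base",world("wrist",286,183,3,c))
print("box",[world("wrist",u,v,42,c) for u,v in((402,131),(399,244))],world("wrist",380,193,58,c))
print("bottle",world("wrist",463,40,250,c))
E
```

```text
[466.63439078 330.24542088 210.        ] [466.20582704 227.01652845 210.        ] rim [466.68011826 261.41748768 150.        ] base [467.48360169 256.03383239   3.        ]
box [array([590.6880944 , 319.64094322,  42.        ]), array([598.46751996, 191.22490248,  42.        ])] [567.56027248 255.44094161  58.        ]
bottle [548.78580638 373.33227501 250.        ]
```

```bash
python3 -m pendant '[[[0.12,-0.18,0],[0,0,0],1],[[0.12,-0.18,0],[0,0,0],1],[[0,0,-0.3],[0,0,0],0.4],[[0,0,-0.5],[0,0,0],0],[[0,0,-0.6],[0,0,0],0],[[0,0,-0.6],[0,0,0],0],[[0,0,-0.5],[0,0,0],0],[[0,0,-0.4],[0,0,0],0],[[0,0,-0.2],[0,0,0],0],[[0,0,0],[0,0,0],0]]'
python3 -m pendant '[[[0,0,0],[0,0,0],-1],[[0,0,0],[0,0,0],-1],[[0,0,0],[0,0,0],-1],[[0,0,0],[0,0,0],-1],[[0,0,0],[0,0,0],-1],[[0,0,0],[0,0,0],-1],[[0,0,0.05],[0,0,0],-1],[[0,0,0.1],[0,0,0],-1],[[0,0,0.2],[0,0,0],-1],[[0,0,0.3],[0,0,0],-1]]'
```

```text
time: 2.65
tool_pos: [465.7, 258.5, 209.0]
tcp_rot: [-3.139, 0.001, 1.57]
contact_force: [-0.3, 0.5, -1.7]
grip_width: 46.7
finger_force: 0.0
time: 3.48
tool_pos: [466.0, 258.5, 229.7]
tcp_rot: [-3.139, 0.001, 1.569]
contact_force: [0.8, -0.1, -6.3]
grip_width: 8.9
finger_force: 30.0
```

```bash
python3 -m pendant '[[[0,0,0.4],[0,0,0],-1],[[0,0,0.5],[0,0,0],-1],[[0,0,0.5],[0,0,0],-1],[[-0.1,0,0.5],[0,0,0],-1],[[-0.2,0,0.5],[0,0,0],-1],[[-0.3,0,0.5],[0,0,0],-1],[[-0.4,-0.1,0.4],[0,0,0],-1],[[-0.3,-0.2,0.3],[0,0,0],-1],[[-0.25,-0.3,0.2],[0,0,0],-1],[[-0.15,-0.4,0.1],[0,0,0],-1]]'
python3 -m pendant '[[[0,-0.5,0],[0,0,0],-1],[[0,-0.6,0],[0,0,0],-1],[[0,-0.6,0],[0,0,0],-1],[[0,-0.6,0],[0,0,0],-1],[[0,-0.6,0],[0,0,0],-1],[[0,-0.6,0],[0,0,0],-1],[[0,-0.6,0],[0,0,0],-1],[[0,-0.6,0],[0,0,0],-1],[[0,-0.6,0],[0,0,0],-1],[[0,-0.6,0],[0,0,0],-1]]'
python3 -m pendant '[[[0,-0.6,0],[0,0,0],-1],[[0,-0.6,0],[0,0,0],-1],[[0,-0.6,0],[0,0,0],-1],[[0,-0.6,0],[0,0,0],-1],[[0,-0.6,0],[0,0,0],-1],[[0,-0.6,0],[0,0,0],-1],[[0,-0.6,0],[0,0,0],-1],[[0,-0.6,0],[0,0,0],-1],[[0,-0.6,0],[0,0,0],-1],[[0,-0.6,0],[0,0,0],-1]]'
```

```text
time: 4.32
tool_pos: [414.7, 228.3, 348.2]
tcp_rot: [3.141, -0.0, 1.57]
contact_force: [-0.8, -0.1, -5.5]
grip_width: 8.8
finger_force: 30.0
time: 5.15
tool_pos: [414.9, 49.9, 346.9]
tcp_rot: [-3.141, 0.0, 1.568]
contact_force: [0.8, 0.5, -5.3]
grip_width: 9.1
finger_force: 30.0
time: 5.98
tool_pos: [414.6, -129.9, 346.9]
tcp_rot: [-3.141, 0.0, 1.568]
contact_force: [0.5, -0.4, -6.8]
grip_width: 9.1
finger_force: 30.0
```

```bash
python3 -m pendant '[[[0,-0.6,0],[0,0,0],-1],[[0,-0.6,0],[0,0,0],-1],[[0,-0.6,0],[0,0,0],-1],[[0,-0.6,0],[0,0,0],-1],[[0,-0.6,0],[0,0,0],-1],[[0,-0.6,0],[0,0,0],-1],[[0,-0.6,0],[0,0,0],-1],[[0,-0.6,0],[0,0,0],-1],[[0,-0.6,0],[0,0,0],-1],[[0,-0.6,0],[0,0,0],-1]]'
python3 -m pendant '[[[0,-0.5,0],[0,0,0],-1],[[0,-0.45,-0.1],[0,0,0],-1],[[0,-0.4,-0.2],[0,0,0],-1],[[0,-0.3,-0.3],[0,0,0],-1],[[0,-0.2,-0.4],[0,0,0],-1],[[0,-0.1,-0.45],[0,0,0],-1],[[0,0,-0.45],[0,0,0],-1],[[0,0,-0.45],[0,0,0],-1],[[0,0,-0.45],[0,0,0],-1],[[0,0,-0.4],[0,0,0],-1]]'
python3 -m pendant '[[[0,0,-0.3],[0,0,0],-1],[[0,0,-0.25],[0,0,0],-1],[[0,0,-0.2],[0,0,0],-1],[[0,0,-0.15],[0,0,0],-1],[[0,0,-0.1],[0,0,0],-1],[[0,0,-0.05],[0,0,0],-1],[[0,0,-0.05],[0,0,0],-1],[[0,0,0],[0,0,0],-1],[[0,0,0],[0,0,0],-1],[[0,0,0],[0,0,0],-1]]'
```

```text
time: 6.82
tool_pos: [414.3, -309.7, 346.7]
tcp_rot: [-3.14, -0.001, 1.568]
contact_force: [0.1, -0.1, -5.7]
grip_width: 9.2
finger_force: 30.0
time: 7.65
tool_pos: [415.3, -366.2, 249.2]
tcp_rot: [-3.14, -0.002, 1.57]
contact_force: [-0.5, 0.1, -5.9]
grip_width: 9.3
finger_force: 30.0
time: 8.48
tool_pos: [415.8, -366.9, 218.6]
tcp_rot: [3.141, 0.001, 1.569]
contact_force: [-0.1, -0.1, -6.7]
grip_width: 8.8
finger_force: 30.0
```

```bash
python3 -m pendant '[[[0,0,-0.05],[0,0,0],-1],[[0,0,-0.05],[0,0,0],-1],[[0,0,-0.05],[0,0,0],-1],[[0,0,-0.02],[0,0,0],-1],[[0,0,0],[0,0,0],-1],[[0,0,0],[0,0,0],-1],[[0,0,0],[0,0,0],-1],[[0,0,0],[0,0,0],-1],[[0,0,0],[0,0,0],-1],[[0,0,0],[0,0,0],-1]]'
```

```text
time: 9.32
tool_pos: [416.1, -367.2, 215.1]
tcp_rot: [3.139, 0.002, 1.569]
contact_force: [-1.1, 2.1, 5.4]
grip_width: 8.8
finger_force: 30.0
```

The force reading flips to +5 N, so the bucket is resting on the mat. I'll release it, rise, and fly back to the box while turning a half turn, which keeps the camera side away from the bottle.

```bash
python3 -m pendant '[[[0,0,0],[0,0,0],0],[[0,0,0],[0,0,0],0],[[0,0,0],[0,0,0],0],[[0,0,0],[0,0,0],0],[[0,0,0.3],[0,0,0],0],[[0,0,0.5],[0,0,0],0],[[0,0,0.7],[0,0,0],0],[[0,0,0.8],[0,0,0],0],[[0,0,0.8],[0,0,0],0],[[0,0,0.8],[0,0,0],0]]'
python3 -m pendant '[[[0,0.4,0],[0,0,0.6],0],[[0.1,0.7,0],[0,0,0.9],0],[[0.1,0.75,0],[0,0,0.9],0],[[0.1,0.75,0],[0,0,0.9],0],[[0.1,0.75,0],[0,0,0.9],0],[[0.1,0.75,0],[0,0,0.9],0],[[0.1,0.75,0],[0,0,0.9],0],[[0.1,0.75,0],[0,0,0.9],0],[[0.1,0.75,0],[0,0,0.9],0],[[0.1,0.75,0],[0,0,0.9],0]]'
python3 -m pendant '[[[0.2,0.75,0],[0,0,0.9],0],[[0.2,0.75,0],[0,0,0.9],0],[[0.2,0.75,0],[0,0,0.9],0],[[0.2,0.75,0],[0,0,0.9],0],[[0.2,0.75,0],[0,0,0.9],0],[[0.2,0.75,0],[0,0,0.9],0],[[0.2,0.75,0],[0,0,0.9],0],[[0.2,0.75,0],[0,0,0.9],0],[[0.2,0.75,0],[0,0,0.9],0],[[0.2,0.75,0],[0,0,0.9],0]]'
```

```text
time: 10.15
tool_pos: [415.6, -366.7, 332.0]
tcp_rot: [3.141, 0.0, 1.569]
contact_force: [0.7, 0.1, 0.1]
grip_width: 45.7
finger_force: 0.0
time: 10.98
tool_pos: [442.7, -152.7, 330.9]
tcp_rot: [3.141, 0.001, 2.618]
contact_force: [0.4, -0.7, 0.2]
grip_width: 45.7
finger_force: 0.0
time: 11.82
tool_pos: [502.9, 72.4, 330.9]
tcp_rot: [-3.141, 0.001, -2.585]
contact_force: [-0.5, -0.4, 0.4]
grip_width: 46.0
finger_force: 0.0
```

```bash
python3 -m pendant '[[[0.25,0.7,0],[0,0,0.95],0],[[0.25,0.7,0],[0,0,0.95],0],[[0.25,0.7,0],[0,0,0.95],0],[[0.25,0.7,0],[0,0,0.95],0],[[0.25,0.7,-0.2],[0,0,0.95],0],[[0.25,0.7,-0.4],[0,0,0.95],0],[[0.25,0.7,-0.6],[0,0,0.95],0],[[0.25,0.7,-0.6],[0,0,0.95],0],[[0.13,0.43,-0.5],[0,0,0.9],0],[[0,0,-0.3],[0,0,0.2],0]]'
python3 -m pendant '[[[0,0,0],[0,0,0],0],[[0,0,0],[0,0,0],0],[[0,0,0],[0,0,0],0],[[0,0,0],[0,0,0],0],[[0,0,0],[0,0,0],0],[[0,0,0],[0,0,0],0],[[0,0,0],[0,0,0],0],[[0,0,0],[0,0,0],0],[[0,0,0],[0,0,0],0],[[0,0,0],[0,0,0],0]]'
python3 - <<'E'
from h import *; import cv2,pickle
pickle.dump(P("wrist"),open("w2.pkl","wb")); w=bot.capture("wrist"); cv2.imwrite("pics/w2.png",w)
t=bot.capture("top"); cv2.imwrite("pics/t2.png",t)
E
```

```text
time: 12.65
tool_pos: [566.3, 254.4, 250.2]
tcp_rot: [3.139, 0.0, -1.539]
contact_force: [-1.0, -0.2, -0.2]
grip_width: 46.1
finger_force: 0.0
time: 13.48
tool_pos: [566.5, 252.1, 252.2]
tcp_rot: [3.141, 0.0, -1.546]
contact_force: [-0.2, -0.2, -1.3]
grip_width: 45.6
finger_force: 0.0
```

View pics/w2.png

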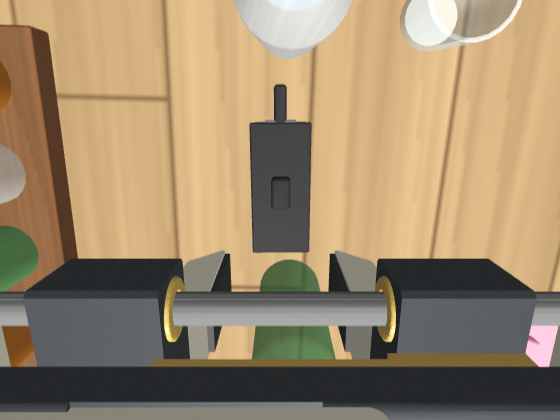

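The wrist view shows the box square-on: lid corners at (250,124), (311,124), (310,251) and (253,251), knob top centre at (281,192), and handle at (281,104).

```bash
python3 - <<'E'
from h import *; import pickle
from scipy.optimize import least_squares
c=pickle.load(open("w2.pkl","rb"))
pts=[(-65,29,42),(-65,-29,42),(65,29,42),(65,-29,42),(0,0,58)]
uv=[(250,124),(311,124),(253,251),(310,251),(281,192)]
def r(q):
    C,s=np.cos(q[2]),np.sin(q[2])
    return np.concatenate([pix("w",[q[0]+C*x-s*y,q[1]+s*x+C*y,z],c)-w for (x,y,z),w in zip(pts,uv)])
o=least_squares(r,[565,252,1.6]);print(o.x,o.fun.round(1))
print(world("",281,192,58,c), bot.get_obs()["tool_pos"])
E
```

```text
[565.41778777 253.50464448   1.6054578 ] [ 61.6  -1.6 -61.9  -0.9  57.    2.4 -56.7   3.    0.1   3. ]
[565.54114475 250.66211051  58.        ] [566.55203789 252.17770798 252.09959768]
```

```bash
python3 -m pendant '[[[-0.03,-0.03,-0.4],[0,0,0],0],[[0,0,-0.8],[0,0,0],0],[[0,0,-0.9],[0,0,0],0],[[0,0,-0.9],[0,0,0],0],[[0,0,-0.9],[0,0,0],0],[[0,0,-0.8],[0,0,0],0],[[0,0,-0.6],[0,0,0],0],[[0,0,-0.4],[0,0,0],0],[[0,0,-0.3],[0,0,0],0],[[0,0,-0.2],[0,0,0],0]]'
python3 -m pendant '[[[0,0,-0.1],[0,0,0],0],[[0,0,-0.05],[0,0,0],0],[[0,0,0],[0,0,0],0],[[0,0,0],[0,0,0],-1],[[0,0,0],[0,0,0],-1],[[0,0,0],[0,0,0],-1],[[0,0,0],[0,0,0],-1],[[0,0,0],[0,0,0],-1],[[0,0,0],[0,0,0],-1],[[0,0,0],[0,0,0],-1]]'
```

```text
time: 14.42
tool_pos: [565.7, 251.3, 65.5]
tcp_rot: [3.141, -0.0, -1.546]
contact_force: [0.4, -0.7, -0.3]
grip_width: 45.6
finger_force: 0.0
time: 15.25
tool_pos: [565.8, 251.3, 61.9]
tcp_rot: [-3.141, 0.0, -1.546]
contact_force: [0.4, 0.0, 2.2]
grip_width: 17.6
finger_force: 30.0
```

```bash
python3 -m pendant '[[[0,0,0.2],[0,0,0],-1],[[0,0,0.4],[0,0,0],-1],[[0,0,0.6],[0,0,0],-1],[[0,0,0.7],[0,0,0],-1],[[0,0,0.7],[0,0,0],-1],[[-0.2,0,0.7],[0,0,0],-1],[[-0.4,0,0.6],[0,0,0],-1],[[-0.6,0,0.5],[0,0,0],-1],[[-0.7,0,0.3],[0,0,0],-1],[[-0.8,0,0.2],[0,0,0],-1]]'
python3 -m pendant '[[[-0.7,-0.2,0],[0,0,-0.4],-1],[[-0.6,-0.4,0],[0,0,-0.7],-1],[[-0.4,-0.5,0],[0,0,-0.8],-1],[[-0.1,-0.5,0],[0,0,-0.8],-1],[[0,-0.5,0],[0,0,-0.8],-1],[[0,-0.5,0],[0,0,-0.8],-1],[[0,-0.5,0],[0,0,-0.8],-1],[[0,-0.5,0],[0,0,-0.8],-1],[[0,-0.5,0],[0,0,-0.8],-1],[[0,-0.5,0],[0,0,-0.8],-1]]'
python3 -m pendant '[[[0,-0.5,0],[0,0,-0.8],-1],[[0,-0.5,0],[0,0,-0.8],-1],[[0,-0.5,0],[0,0,-0.8],-1],[[0,-0.5,0],[0,0,-0.8],-1],[[0,-0.5,0],[0,0,-0.8],-1],[[0.2,-0.5,0],[0,0,-0.8],-1],[[0.4,-0.5,-0.2],[0,0,-0.7],-1],[[0.4,-0.5,-0.4],[0,0,-0.5],-1],[[0.4,-0.5,-0.5],[0,0,-0.3],-1],[[0.4,-0.4,-0.6],[0,0,0],-1]]'
python3 -m pendant '[[[0.4,0,-0.6],[0,0,0],-1],[[0.3,0,-0.4],[0,0,0],-1],[[0.2,0,-0.2],[0,0,0],-1],[[0.1,0,-0.1],[0,0,0],-1],[[0,0,0],[0,0,0],-1],[[0,0,0],[0,0,0],-1],[[0,0,0],[0,0,0],-1],[[0,0,0],[0,0,0],-1],[[0,0,0],[0,0,0],-1],[[0,0,0],[0,0,0],-1]]'
python3 - <<'E'
from h import *; import cv2,pickle
o=bot.get_obs();print(o["tool_pos"],o["tcp_rot"])
pickle.dump(P("wrist"),open("w3.pkl","wb")); cv2.imwrite("pics/w3.png",bot.capture("wrist"))
t=bot.capture("top"); cv2.imwrite("pics/t3.png",t)
cv2.imwrite("pics/t3c.png",cv2.resize(t[90:310,230:450],None,fx=2.7,fy=2.7,interpolation=cv2.INTER_CUBIC))
E
```

```text
time: 16.08
tool_pos: [484.5, 251.2, 210.6]
tcp_rot: [-3.139, 0.001, -1.546]
contact_force: [0.3, 0.5, -2.8]
grip_width: 17.4
finger_force: 30.0
time: 16.92
tool_pos: [430.4, 112.5, 209.4]
tcp_rot: [-3.141, 0.0, -2.451]
contact_force: [0.2, 0.1, -3.8]
grip_width: 18.1
finger_force: 30.0
time: 17.75
tool_pos: [485.7, -35.0, 158.6]
tcp_rot: [-3.141, 0.003, 3.079]
contact_force: [0.0, 0.5, -4.2]
grip_width: 17.7
finger_force: 30.0
time: 18.58
tool_pos: [514.6, -33.7, 119.1]
tcp_rot: [-3.142, 0.001, 3.081]
contact_force: [-0.1, -0.3, -2.6]
grip_width: 17.4
finger_force: 30.0
[514.62180945 -33.72165951 119.09691798] [-3.14157195e+00  6.46266705e-04  3.08126035e+00]
```

View pics/w3.png

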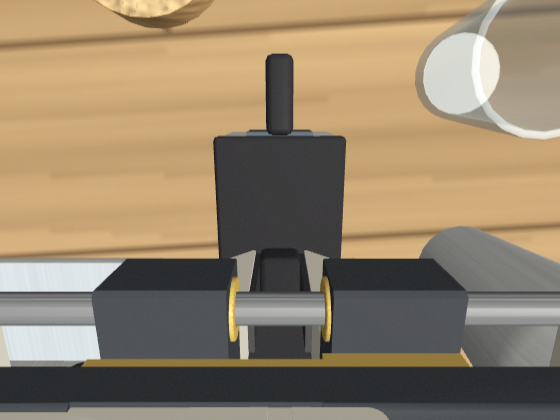

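View pics/t3c.png

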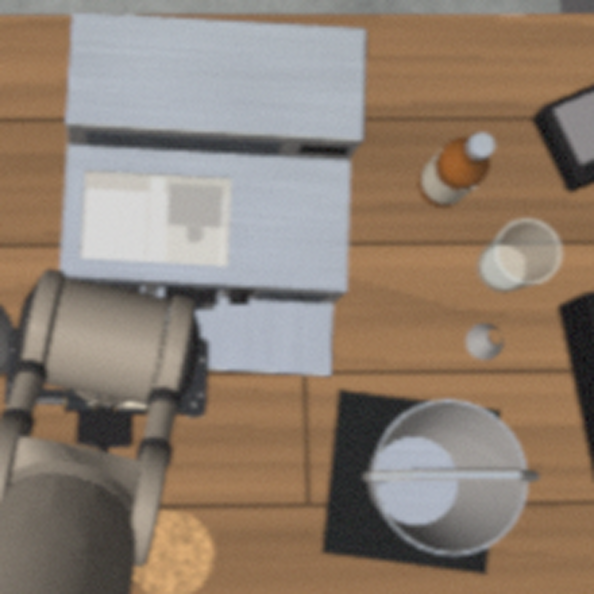

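The bucket base, at about (415,480) in the crop, lies wholly on the mat, and the box hangs square in the grip. I'll refine the chiller pose by edge fitting in both fixed cameras before inserting.

```bash
cat > e.py <<'E'
from h import *; import cv2
from scipy.optimize import least_squares
from scipy.ndimage import map_coordinates
segs=[((-200,150,20),(-200,-150,20)),((20,150,170),(20,-150,170)),((20,150,170),(118,150,170)),((20,-150,170),(118,-150,170)),((-120,150,96),(15,150,96)),((-120,-150,96),(15,-150,96)),((-200,150,20),(-130,150,20)),((-200,-150,20),(-125,-150,20))]
cams={n:(P(n),cv2.GaussianBlur(cv2.imread(f"pics/{n}0.png"),(0,0),1).astype(float).sum(2)) for n in("top","scene")}
def T(q,p):
    c,s=np.cos(q[2]),np.sin(q[2]);return [q[0]+c*p[0]-s*p[1],q[1]+s*p[0]+c*p[1],p[2]]
def run(names,q,R,skip=()):
  for R in R:
    obs=[]
    for n in names:
        cam,g=cams[n]
        for i,(a,b) in enumerate(segs):
            if (n,i) in skip: continue
            A,B=np.array(a,float),np.array(b,float)
            for t in np.linspace(.08,.92,25):
                X=A+t*(B-A);u=pix(n,T(q,X),cam);d=pix(n,T(q,X+(B-A)*.01),cam)-u;d/=np.hypot(*d);m=np.array([-d[1],d[0]])
                s=np.arange(-R,R+.01,.25);L=u[:,None]+m[:,None]*s
                pr=map_coordinates(g,[L[1],L[0]],order=1);gr=np.abs(np.gradient(pr))
                k=gr.argmax()
                if gr[k]>8: obs.append((n,i,X,m,u+m*s[k]))
    f=lambda q:np.array([m@(pix(n,T(q,X),cams[n][0])-w) for n,i,X,m,w in obs])
    o=least_squares(f,q,loss="soft_l1",f_scale=.5);q=o.x
  r=f(q)
  M=T(q,(-120,95,20));print(names,q,"mouth",M)
  for n in names: print(n,[(i,round(float(np.median(r[[j for j,ob in enumerate(obs) if ob[0]==n and ob[1]==i]])),1)) for i in range(8) if any(ob[0]==n and ob[1]==i for ob in obs)])
np.set_printoptions(precision=3,suppress=True)
q=np.array([737.4,-142.9,-.062])
sk={("scene",2),("scene",4),("scene",6)}
for nm in(["top"],["scene"],["top","scene"]): run(nm,q,[6,4,3],sk)
E
python3 e.py
```

```text
['top'] [ 720.205 -139.075   -0.06 ] mouth [np.float64(606.0879821308481), np.float64(-37.08298797131505), 20]
top [(1, -0.0), (2, -0.0), (3, 0.2), (4, 0.3), (5, -0.2), (6, 0.1), (7, 0.1)]
['scene'] [ 739.096 -139.685   -0.06 ] mouth [np.float64(625.0443747608103), np.float64(-37.62014650239385), 20]
scene [(0, 0.0), (1, 0.1), (3, 0.2), (5, -0.3), (7, 0.0)]
['top', 'scene'] [ 739.67  -139.999   -0.061] mouth [np.float64(625.6731227592652), np.float64(-37.87233859940564), 20]
top [(0, 0.3), (1, 0.0), (2, -0.3), (3, 0.2), (4, 0.3), (5, -0.7), (6, 0.3), (7, 0.0)]
scene [(0, -0.2), (1, -0.2), (3, 0.2), (5, 0.0), (7, 0.0)]
```

```bash
python3 -m pendant '[[[0,0.09,-0.2],[0,0,0],-1],[[0,0,-0.3],[0,0,0],-1],[[0,0,-0.3],[0,0,0],-1],[[0,0,-0.2],[0,0,0],-1],[[0,0,-0.1],[0,0,0],-1],[[0,0,-0.08],[0,0,0],-1],[[0,0,0],[0,0,0],-1],[[0,0,0],[0,0,0],-1],[[0,0,0],[0,0,0],-1],[[0,0,0],[0,0,0],-1]]'
python3 -m pendant '[[[0.2,-0.012,0],[0,0,0],-1],[[0.25,-0.015,0],[0,0,0],-1],[[0.25,-0.015,0],[0,0,0],-1],[[0.25,-0.015,0],[0,0,0],-1],[[0.25,-0.015,0],[0,0,0],-1],[[0.2,-0.012,0],[0,0,0],-1],[[0.2,-0.012,0],[0,0,0],-1],[[0.2,-0.012,0],[0,0,0],-1],[[0.2,-0.012,0],[0,0,0],-1],[[0.1,-0.006,0],[0,0,0],-1]]'
```

```text
time: 19.52
tool_pos: [514.9, -31.1, 83.6]
tcp_rot: [-3.142, 0.001, 3.081]
contact_force: [-0.3, 0.1, -2.8]
grip_width: 17.5
finger_force: 30.0
time: 20.35
tool_pos: [578.4, -34.9, 83.1]
tcp_rot: [3.142, 0.0, 3.081]
contact_force: [-1.5, -0.1, -3.7]
grip_width: 17.3
finger_force: 30.0
```

```bash
python3 -m pendant '[[[0.15,-0.009,0],[0,0,0],-1],[[0.15,-0.009,0],[0,0,0],-1],[[0.15,-0.009,0],[0,0,0],-1],[[0.15,-0.009,0],[0,0,0],-1],[[0.15,-0.009,0],[0,0,0],-1],[[0.15,-0.009,0],[0,0,0],-1],[[0.1,-0.006,0],[0,0,0],-1],[[0,0,0],[0,0,0],-1],[[0,0,0],[0,0,0],-1],[[0,0,0],[0,0,0],-1]]'
python3 -m pendant '[[[0,0,-0.03],[0,0,0],-1],[[0,0,-0.02],[0,0,0],-1],[[0,0,0],[0,0,0],-1],[[0,0,0],[0,0,0],-1],[[0,0,0],[0,0,0],-1],[[0,0,0],[0,0,0],-1],[[0,0,0],[0,0,0],-1],[[0,0,0],[0,0,0],-1],[[0,0,0],[0,0,0],-1],[[0,0,0],[0,0,0],-1]]'
```

```text
time: 21.18
tool_pos: [607.5, -36.6, 83.2]
tcp_rot: [3.141, -0.0, 3.081]
contact_force: [0.4, 0.7, -3.8]
grip_width: 17.5
finger_force: 30.0
time: 22.02
tool_pos: [607.5, -36.6, 81.9]
tcp_rot: [3.142, -0.0, 3.081]
contact_force: [-4.5, 0.7, 1.1]
grip_width: 17.2
finger_force: 30.0
```

```bash
python3 -m pendant '[[[0,0,0],[0,0,0],0],[[0,0,0],[0,0,0],0],[[0,0,0],[0,0,0],0],[[0,0,0],[0,0,0],0],[[0,0,0.2],[0,0,0],0],[[0,0,0.4],[0,0,0],0],[[0,0,0.5],[0,0,0],0],[[0,0,0.4],[0,0,0],0],[[-0.3,0.02,0.2],[0,0,0],0],[[-0.5,0.03,0],[0,0,0],0]]'
python3 -m pendant '[[[-0.6,0.04,0],[0,0,0],0],[[-0.6,0.04,0],[0,0,0],0],[[-0.5,0.03,0],[0,0,0],0],[[-0.3,0.02,0],[0,0,0],0],[[-0.2,0.01,0],[0,0,0],0],[[0,0,0],[0,0,0],0],[[0,0,0],[0,0,0],0],[[0,0,0],[0,0,0],0],[[0,0,0],[0,0,0],0],[[0,0,0],[0,0,0],0]]'
python3 - <<'E'
from h import *; import cv2,pickle
pickle.dump(P("wrist"),open("w4.pkl","wb")); cv2.imwrite("pics/w4.png",bot.capture("wrist"))
s=bot.capture("scene"); cv2.imwrite("pics/s4.png",s)
a=cv2.resize(s[180:320,230:420],None,fx=2.1,fy=2.1); b=cv2.resize(cv2.imread("pics/w4.png"),None,fx=.7,fy=.7)[:294]
cv2.imwrite("pics/m4.png",np.hstack([a,b])[:, :800])
E
```

```text
time: 22.85
tool_pos: [584.8, -35.4, 134.5]
tcp_rot: [-3.141, 0.004, 3.081]
contact_force: [-0.3, 0.3, 1.0]
grip_width: 45.8
finger_force: 0.0
time: 23.68
tool_pos: [518.1, -31.0, 132.6]
tcp_rot: [3.142, 0.0, 3.081]
contact_force: [-0.6, -0.3, 0.3]
grip_width: 46.0
finger_force: 0.0
```

View pics/m4.png

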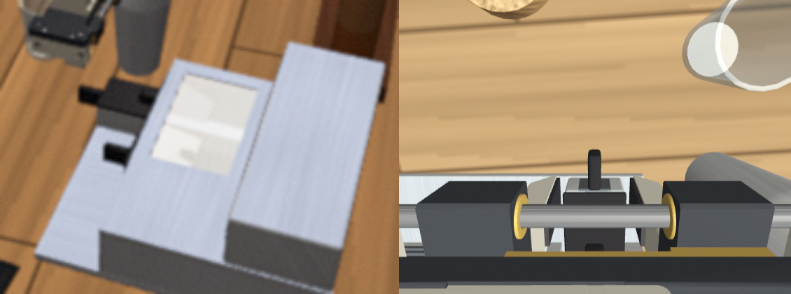

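The box is halfway into the bay and straight. Its handle tip in the wrist view is at about (279,216).

```bash
python3 - <<'E'
from h import *; import pickle
c=pickle.load(open("w4.pkl","rb")); print(world("",279,215,58,c),world("",279,215,32,c),world("",279,265,58,c))
E
```

```text
[506.89007785 -31.88806652  58.        ] [514.22281393 -32.39010236  32.        ] [539.75781672 -33.91078909  58.        ]
```

```bash
python3 -m pendant '[[[0,-0.03,-0.2],[0,0,0],0],[[0,0,-0.4],[0,0,0],0],[[0,0,-0.5],[0,0,0],0],[[0,0,-0.5],[0,0,0],0],[[0,0,-0.4],[0,0,0],0],[[0,0,-0.3],[0,0,0],0],[[0,0,-0.25],[0,0,0],0],[[0,0,-0.13],[0,0,0],0],[[0,0,0],[0,0,0],0],[[0,0,0],[0,0,0],0]]'
python3 -m pendant '[[[0,0,0],[0,0,0],-1],[[0,0,0],[0,0,0],-1],[[0,0,0],[0,0,0],-1],[[0,0,0],[0,0,0],-1],[[0,0,0],[0,0,0],-1],[[0,0,0],[0,0,0],-1],[[0,0,0],[0,0,0],-1],[[0,0,0],[0,0,0],-1],[[0,0,0],[0,0,0],-1],[[0,0,0],[0,0,0],-1]]'
```

```text
time: 24.62
tool_pos: [517.9, -31.9, 52.5]
tcp_rot: [3.142, 0.0, 3.081]
contact_force: [1.6, 0.1, -0.6]
grip_width: 46.1
finger_force: 0.0
time: 25.45
tool_pos: [517.7, -31.8, 52.5]
tcp_rot: [3.142, 0.0, 3.081]
contact_force: [-1.1, 0.6, 3.1]
grip_width: 11.9
finger_force: 30.0
```

```bash
python3 -m pendant '[[[0.15,-0.009,0],[0,0,0],-1],[[0.2,-0.012,0],[0,0,0],-1],[[0.2,-0.012,0],[0,0,0],-1],[[0.2,-0.012,0],[0,0,0],-1],[[0.2,-0.012,0],[0,0,0],-1],[[0.2,-0.012,0],[0,0,0],-1],[[0.2,-0.012,0],[0,0,0],-1],[[0.2,-0.012,0],[0,0,0],-1],[[0.15,-0.009,0],[0,0,0],-1],[[0.1,-0.006,0],[0,0,0],-1]]'
python3 -m pendant '[[[0.05,-0.003,0],[0,0,0],-1],[[0.05,-0.003,0],[0,0,0],-1],[[0.05,-0.003,0],[0,0,0],-1],[[0.05,-0.003,0],[0,0,0],-1],[[0,0,0],[0,0,0],-1],[[0,0,0],[0,0,0],-1],[[0,0,0],[0,0,0],-1],[[0,0,0],[0,0,0],-1],[[0,0,0],[0,0,0],-1],[[0,0,0],[0,0,0],-1]]'
```

```text
time: 26.28
tool_pos: [569.9, -34.9, 52.5]
tcp_rot: [3.141, -0.005, 3.081]
contact_force: [-10.4, 0.9, 11.0]
grip_width: 11.6
finger_force: 30.0
time: 27.12
tool_pos: [576.0, -35.2, 52.5]
tcp_rot: [3.141, -0.004, 3.081]
contact_force: [-7.2, 0.0, 8.1]
grip_width: 11.7
finger_force: 30.0
```

```bash
python3 -m pendant '[[[0.05,-0.003,0],[0,0,0],-1],[[0.05,-0.003,0],[0,0,0],-1],[[0.05,-0.003,0],[0,0,0],-1],[[0.05,-0.003,0],[0,0,0],-1],[[0,0,0],[0,0,0],-1],[[0,0,0],[0,0,0],-1],[[0,0,0],[0,0,0],-1],[[0,0,0],[0,0,0],-1],[[0,0,0],[0,0,0],-1],[[0,0,0],[0,0,0],-1]]'
python3 -m pendant '[[[0.05,-0.003,0],[0,0,0],-1],[[0.05,-0.003,0],[0,0,0],-1],[[0,0,0],[0,0,0],-1],[[0,0,0],[0,0,0],-1],[[0,0,0],[0,0,0],-1],[[0,0,0],[0,0,0],-1],[[0,0,0],[0,0,0],-1],[[0,0,0],[0,0,0],-1],[[0,0,0],[0,0,0],-1],[[0,0,0],[0,0,0],-1]]'
```

```text
time: 27.95
tool_pos: [582.0, -35.6, 52.5]
tcp_rot: [3.141, -0.004, 3.081]
contact_force: [-8.1, 0.6, 8.6]
grip_width: 11.6
finger_force: 30.0
time: 28.78
tool_pos: [582.8, -35.6, 52.5]
tcp_rot: [3.141, -0.009, 3.081]
contact_force: [-14.8, 0.8, 15.3]
grip_width: 11.6
finger_force: 30.0
```

```bash
python3 -m pendant '[[[0.05,-0.003,0],[0,0,0],-1],[[0.05,-0.003,0],[0,0,0],-1],[[0,0,0],[0,0,0],-1],[[0,0,0],[0,0,0],-1],[[0,0,0],[0,0,0],-1],[[0,0,0],[0,0,0],-1],[[0,0,0],[0,0,0],-1],[[0,0,0],[0,0,0],-1],[[0,0,0],[0,0,0],-1],[[0,0,0],[0,0,0],-1]]'
```

```text
time: 29.62
tool_pos: [583.1, -35.6, 52.3]
tcp_rot: [3.141, -0.015, 3.082]
contact_force: [-23.9, -0.4, 20.5]
grip_width: 12.0
finger_force: 30.0
```

Hard stop reached: the force climbs while the position holds. I'll relax, release, back away and check.

```bash
python3 -m pendant '[[[-0.08,0.004,0],[0,0,0],-1],[[-0.02,0,0],[0,0,0],-1],[[0,0,0],[0,0,0],-1],[[0,0,0],[0,0,0],-0.4],[[0,0,0],[0,0,0],-0.2],[[0,0,0],[0,0,0],-0.2],[[0,0,0],[0,0,0],-0.2],[[0,0,0.1],[0,0,0],-0.2],[[0,0,0.3],[0,0,0],-0.2],[[0,0,0.5],[0,0,0],-0.2]]'
python3 -m pendant '[[[-0.1,0,0.7],[0,0,0],-0.2],[[-0.3,0,0.8],[0,0,0],-0.2],[[-0.5,0,0.8],[0,0,0],-0.2],[[-0.7,0,0.8],[0,0,0],-0.2],[[-0.8,0,0.8],[0,0,0],-0.2],[[-0.8,0,0.8],[0,0,0],-0.2],[[-0.8,0,0.5],[0,0,0],-0.2],[[-0.8,0,0.3],[0,0,0],-0.2],[[-0.5,0,0],[0,0,0],-0.2],[[-0.2,0,0],[0,0,0],-0.2]]'
python3 - <<'E'
from h import *; import cv2
s=bot.capture("scene"); t=bot.capture("top"); cv2.imwrite("pics/t5.png",t); cv2.imwrite("pics/s5.png",s)
a=cv2.resize(s,(440,330)); b=cv2.resize(s[190:280,250:340],(330,330),interpolation=cv2.INTER_CUBIC)
cv2.imwrite("pics/m5.png",np.hstack([a,b]))
q=(739.7,-140,-.061);C,S=np.cos(q[2]),np.sin(q[2])
for n in("scene","top"):
  for p in((-120-49,95,58),(-135,95+29,62),(-135,95-29,62)): print(n,pix(n,[q[0]+C*p[0]-S*p[1],q[1]+S*p[0]+C*p[1],p[2]]).round(1))
E
```

```text
time: 30.45
tool_pos: [585.9, -35.9, 78.8]
tcp_rot: [3.141, -0.003, 3.081]
contact_force: [-0.8, -0.3, 0.3]
grip_width: 36.6
finger_force: 0.0
time: 31.28
tool_pos: [420.1, -35.9, 245.9]
tcp_rot: [-3.141, 0.002, 3.081]
contact_force: [0.1, -0.4, -0.4]
grip_width: 36.7
finger_force: 0.0
scene [289.5 226.8]
scene [304.6 221.7]
scene [298.3 235.8]
top [269.9 212.2]
top [260.5 199.8]
top [280.6 200.9]
```

View pics/m5.png

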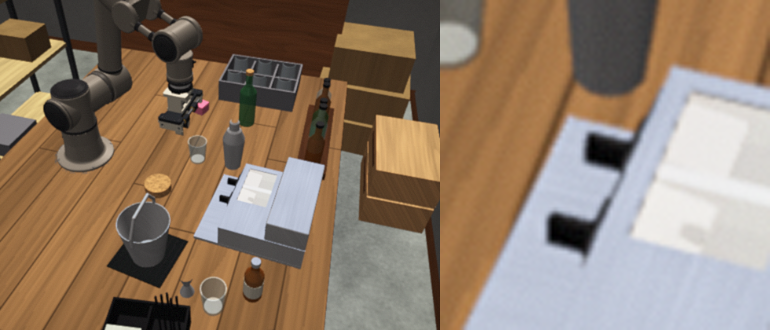

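The handle tip appears at about (290,229), against about (289.5,227) predicted for a box that is home, and it lines up with the neighbouring box. The bucket stands on the mat, and everything else is in place.

```bash
python3 -c "
from plant import bot
print(bot.close_job())"
```

```text
the job is handed in; nothing more can be done
None
```

The job is handed in at about 31 s of the 72 s: the bucket is standing on the mat, the garnish box is in the empty bay against the stop with its handle outwards, and nothing else was moved as far as the final pictures show.

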